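# Shingle the vice jaw plates in the tray

## Robot

A 7-joint arm with a two-finger parallel gripper is mounted at the origin on the work surface. World frame = base frame: x ahead of the robot, y to its left, z up, the work surface at z = 0. Lengths are in m, angles in rad, forces in N, time in s.
With the tool pointing down it reaches from about 0.425 to 0.925 m from the base axis. Payload 6.8 kg.
Tool frame: the origin (TCP) lies at the very end of the fingers, on their centre line; the grasp point (between the pads) lies 19 mm behind it; z points along the fingers, y is the direction in which the jaws open and shut (so a half turn about z gives the same grasp; the last joint's range is limited). The gripper opens to 85 mm and grips with 20 to 120 N. Pads are 22 mm wide; open, the fingers measure 114 mm over their backs; the gripper's body (76 mm by 85 mm) begins 54 mm behind the grasp point. The pads swing forward as they close: fully open they stand 13 mm farther back than shut.
Start: joints at [-1.409, 0.477, 0.022, 1.555, -0.011, 1.109, -0.083], TCP at [0.18, 0.651, 0.231] pointing down, gripper open.
Joint ranges: [-2.96, 2.96], [-0.34, 2.1], [-1.41, 1.46], [0.24, 2.44], [-1.37, 4.51], [0.17, 1.92], [-2.96, 2.96]. Speed limits (rad/s): [2.39, 2.39, 3.14, 3.14, 3.14, 3.14, 3.14].

## Interface

Orientations are given as a unit quaternion [w, x, y, z].
In Python, from station import bot gives the robot as it stands.
- The arm moves only by the tool move_arm, never from a script. Its argument "commands" is text: rows parted by semicolons, each of 7 numbers parted by spaces: the opening, from 0 (shut) to 1 (fully open), then the shift along the tool's x, y, z in cm, then the turn, a rotation vector about the tool's x, y, z in degrees. In form: gripper tx ty tz rx ry rz; .... A call has 1 to 12 rows; each row shifts and turns the commanded pose from where the row before left it, along the tool's axes as they then stand; what a row does not reach is not made up. A row lasts 1/12 s, in which the tool goes at most 41.7 mm and 7.16 degrees, less where a joint would pass 70% of its speed; a pose out of reach is approached as far as the arm can. A call with a gripper value outside its range is refused whole. The fingers move at their own pace and stop on an object; "force" is the grip in N (left out, the last holds). Time passes only in rows, so rows that do not move let the fingers close. It gives the time, the measured TCP pose, the force and the opening at its end, in the units of the state.
- bot.get_obs(): the state, without advancing time (a new reading comes with each control period).
- bot.read_camera(name): name is "scene" or "top" or "wrist"; returns a dict with "img" (400x640x3 uint8, red, green, blue), "K" (3x3 intrinsics, pixels), "rvec" (rotation vector, rad) and "tvec" (3), from world to camera coordinates, as OpenCV has them; the wrist camera has in their place "hand_eye" (4x4, takes a point from camera to tool coordinates, whose origin is the TCP and whose axes are the flange's). Camera axes: x right, y down, z forward; pixel columns grow to the right and rows downward; lengths in m; the calibration is good to about 2 mm. A picture is of the moment at which its call begins: read the wrist's pose just before it. There is no depth.
- bot.hand_in(): hands the job in, once; it reports no verdict.
The state is a dict: "t": time; "q": joint angles; "joint_vel": joint speeds; "joint_torque": joint torques, N m; "eef_pos": TCP position; "tool_rot": TCP orientation; "contact_force": force on the tool from outside, world axes, zero at the start; "torque": the same for the moment, N m; "gripper_width": opening from 0.0 (shut) to 1.0 (fully open).
Only numpy, scipy, OpenCV 4.12 (cv2) and the standard library are available. Lean on these libraries where they do the work, as an engineer would, in place of code of your own. Each camera call takes 0.05 s, during which the arm holds its last target. There are 200 camera calls.

## Task

Lay the vice jaw plates out as a row of shingles in the blue tray. Leave the aluminium plate lying flat where it is; next set the brass plate down lengthwise, in line with it towards the tray's empty end, so that its near end rests on the aluminium plate and covers about two fifths of it while its far end leans down on the tray floor; then lay the copper plate on the brass one in the same way. Set the plates down, do not drop them.

Things in the scene. Friction and masses are not known exactly. Their poses are not given: they have to be found in the camera images.
- tray: Blue open sheet-metal tray fixed to the bench, 160 mm by 300 mm outside, walls 16 mm high and 5 mm thick, floor 4 mm thick (the floor's top is 4 mm above the bench). Origin: centre of its underside; its y axis runs along its 300 mm length, x across. The aluminium plate lies at the -y end; the +y end is empty.
- aluminium_plate: Pale silver aluminium jaw plate, 90 x 45 x 8 mm, two dark bolt holes, same either way round. Loose, flat on the tray floor, lengthwise, its centre 70 to 90 mm from the tray's centre towards the tray's -y end. Origin: centre of underside; y along its 90 mm, x across, z up. Its +y points to the tray's empty end. 0.15 kg.
- brass_plate: Yellow brass jaw plate, 90 x 45 x 8 mm, two dark bolt holes, same either way round. Loose, flat on the bench to the robot's right in any of four places, among dark steel and green nylon plates of the same shape. Origin: centre of underside; y along its 90 mm, x across, z up. 0.21-0.33 kg. Well laid, its centre is 55 mm further along than the aluminium plate's and it leans about 8 degrees.
- copper_plate: Reddish copper jaw plate, 90 x 45 x 8 mm, two dark bolt holes, same either way round. Loose, flat on the bench in another of those four places. Origin: centre of underside; y along its 90 mm, x across, z up. 0.22-0.34 kg. Well laid, its centre is 55 mm further along than the brass plate's and it leans about 8 degrees; the brass under it then rises to 14 mm above the tray floor.
There are look-alikes about, which are no part of the job. There is more than one size of the copper_plate; the job needs the smallest.

How it is judged:
By the outcome, as a careful person would: the job done as asked, in the order asked, and still so for the second after the job is handed in, with the robot touching nothing.
It also fails if it takes over 59 s, if anything falls off the work surface, if the arm or the gripper's body presses on something with over 40 N, if the wrist force passes 120 N, or if a joint passes its speed limit or range.

## Working session

There is one attempt and no reset: what is moved stays moved. The work goes in short steps, Python scripts to look and compute and a tool call to move; the robot and the scene stay as the last step left them, time stands still between calls to the robot, and variables do not carry over. Pictures are saved under pics/ and viewed, about 8 in all and at most 12, crops included, and the job is handed in when it is done.

Besides the shell and the picture viewer there is one more tool, called as name(argument=value, ...) on one line, values as JSON. move_arm: Moves the arm, as the interface text tells. Its arguments: {"type":"object","properties":{"commands":{"type":"string"},"force":{"type":"number"}},"required":["commands"]}

```bash
mkdir -p pics; cat > h.py <<'E'
import numpy as np, cv2
from scipy.spatial.transform import Rotation as R
from station import bot
def cam(n):
    o=bot.get_obs(); c=bot.read_camera(n); K=np.array(c["K"])
    if n=="wrist":
        q=o["tool_rot"]; T=np.eye(4); T[:3,:3]=R.from_quat([q[1],q[2],q[3],q[0]]).as_matrix(); T[:3,3]=o["eef_pos"]
        T=T@np.array(c["hand_eye"]); Rw,p=T[:3,:3],T[:3,3]
    else:
        Rw=cv2.Rodrigues(np.array(c["rvec"],float))[0].T; p=-Rw@np.array(c["tvec"]).ravel()
    return c["img"],K,Rw,p
def ray(uv,K,Rw,p,z):
    d=(Rw@np.linalg.inv(K)@np.c_[np.atleast_2d(uv),np.ones(len(np.atleast_2d(uv)))].T).T
    return p+d*((z-p[2])/d[:,2])[:,None]
def proj(X,K,Rw,p):
    c=(np.atleast_2d(X)-p)@Rw; q=c@K.T; return q[:,:2]/q[:,2:]
def tri(u1,c1,u2,c2):
    A=[];b=[]
    for u,(K,Rw,p) in((u1,c1),(u2,c2)):
        d=Rw@np.linalg.inv(K)@np.r_[u,1]; d/=np.linalg.norm(d); M=np.eye(3)-np.outer(d,d); A.append(M); b.append(M@p)
    return np.linalg.lstsq(np.vstack(A),np.hstack(b),rcond=None)[0]
def save(n,img): cv2.imwrite("pics/"+n,cv2.cvtColor(img,cv2.COLOR_RGB2BGR))
E
python3 - <<'E'
from h import *
for n in("scene","top","wrist"):
    c=cam(n); save(n+"0.png",c[0]); print(n,c[1][0,0],c[3],c[2][:,2])
    np.savez(n+"0.npz",img=c[0],K=c[1],R=c[2],p=c[3])
o=bot.get_obs(); print(o)
a=cv2.imread("pics/scene0.png");b=cv2.imread("pics/top0.png")
E
```

```text
scene 413.482890782449 [0.7839849  0.35738933 0.65731197] [-0.31422669 -0.53549699 -0.78390341]
top 369.3377276596179 [ 0.37299126 -0.05095712  0.92327458] [ 0.19500377  0.0162341  -0.98066813]
wrist 322.3236639898846 [0.10322277 0.67149265 0.37376581] [ 0.29854824 -0.08480292 -0.95061949]
{'t': 0.15, 'q': array([-1.4091101 ,  0.47761943,  0.02234619,  1.5561737 , -0.01151615,
        1.10930993, -0.08312684]), 'joint_vel': array([ 0.00043623, -0.00118104, -0.00212199, -0.00320433,  0.00057427,
       -0.00143783, -0.00052218]), 'joint_torque': array([ 2.07451143e-03, -5.96925437e+01,  1.60982229e+00, -2.81491381e+01,
        1.26296858e-02,  6.52935894e-03, -1.12498661e-06]), 'eef_pos': array([0.1797872 , 0.65016245, 0.23056427]), 'tool_rot': array([-5.23424468e-05,  1.34491950e-01,  9.90914445e-01, -6.89289069e-04]), 'contact_force': array([ 1.13451656,  0.7151489 , -0.26874647]), 'torque': array([0.01039788, 0.05324274, 0.02345831]), 'gripper_width': 0.9954541529353347}
```

View pics/top0.png

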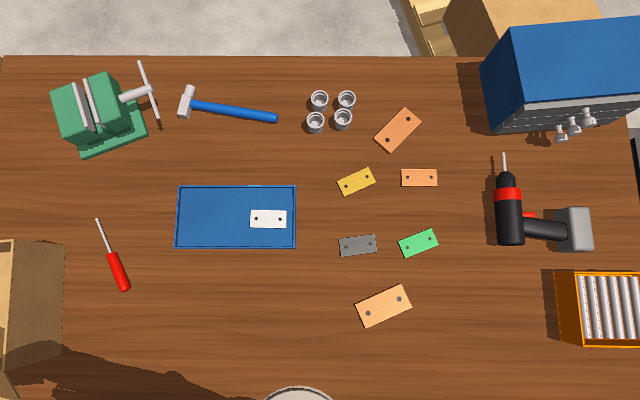

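View pics/scene0.png

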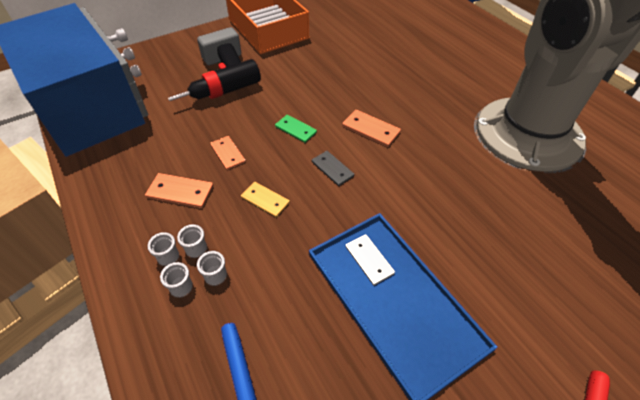

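The top view shows the tray at (235,217) with the aluminium at (268,219). Brass is at (356,181) and the small copper at (419,177). The two larger coppers are at (398,130) and (384,305). In the scene view, brass is at (265,198), the small copper at (228,152) and the aluminium at (370,259).

```bash
python3 - <<'E'
from h import *
L={}
for n in("top","scene"):
    d=np.load(n+"0.npz"); L[n]=d
seeds={"al":((278,213),(370,250)),"brass":((356,181),(265,198)),"cop":((419,177),(228,152)),"tray":((210,217),(410,320))}
for k,(s1,s2) in seeds.items():
    C=[];cams=[]
    for n,s in(("top",s1),("scene",s2)):
        d=L[n]; hsv=cv2.cvtColor(d["img"],cv2.COLOR_RGB2HSV).astype(int); h=hsv[s[1]-1:s[1]+2,s[0]-1:s[0]+2].reshape(-1,3).mean(0)
        hd=np.abs(hsv[...,0]-h[0]); hd=np.minimum(hd,180-hd)
        m=((hsv[...,1]<60)&(hsv[...,2]>150)) if k=="al" else (hd<7)&(abs(hsv[...,1]-h[1])<(120 if k=="tray" else 55))&(hsv[...,2]>(60 if k=="tray" else 130))
        m=m.astype(np.uint8); 
        _,lab=cv2.connectedComponents(m); mm=(lab==lab[s[1],s[0]]).astype(np.uint8)
        c=max(cv2.findContours(mm,0,cv2.CHAIN_APPROX_NONE)[0],key=cv2.contourArea)
        cam_=(d["K"],d["R"],d["p"]); cams.append(cam_)
        z={"al":.012,"tray":.016}.get(k,.008)
        P=ray(cv2.convexHull(c)[:,0].astype(float),*cam_,z)[:,:2]
        r=cv2.minAreaRect((P*1000).astype(np.float32)); print(k,n,h.round(),r); 
        C.append(proj(np.r_[np.array(r[0])/1000,z],*cam_)[0])
    print(k,"tri",tri(C[0],cams[0],C[1],cams[1]).round(4))
E
```

```text
al top [ 14.  13. 243.] ((509.689208984375, 85.28340148925781), (42.929351806640625, 90.8158187866211), 0.6304214000701904)
al scene [ 17.   2. 253.] ((511.864013671875, 88.10111999511719), (91.24939727783203, 46.80044174194336), 89.35850524902344)
al tri [0.5102 0.0861 0.0076]
brass top [ 21. 167. 237.] ((609.5228271484375, -135.96580505371094), (46.99869918823242, 90.79711151123047), 26.064023971557617)
brass scene [ 23. 138. 250.] ((610.870849609375, -130.3484344482422), (47.15851593017578, 89.89251708984375), 25.37890625)
brass tri [ 0.6101 -0.1358  0.002 ]
cop top [ 13. 145. 248.] ((598.9822387695312, -4.22760009765625), (1009.0652465820312, 1677.7161865234375), 0.9768006205558777)
cop scene [ 12. 140. 248.] ((623.2227172851562, -292.13616943359375), (49.10676193237305, 95.82096862792969), 1.0627001523971558)
cop tri [ 0.6146 -0.0435  0.213 ]
tray top [104. 171. 165.] ((514.63818359375, 166.91514587402344), (159.19625854492188, 300.18389892578125), 0.6760626435279846)
tray scene [108. 173. 169.] ((518.0062255859375, 169.78627014160156), (160.26840209960938, 298.7386779785156), 0.8761724233627319)
tray tri [0.5156 0.1682 0.0103]
```

move_arm(commands="1 -2.6 -2.67 0 0 0 0;1 -2.6 -2.67 0 0 0 0;1 -2.6 -2.67 0 0 0 0;1 -2.6 -2.67 0 0 0 0;1 -2.6 -2.67 0 0 0 0;1 -2.6 -2.67 0 0 0 0;1 -2.6 -2.67 0 0 0 0;1 -2.6 -2.67 0 0 0 0;1 -2.6 -2.67 0 0 0 0;1 -2.6 -2.67 0 0 0 0;1 -2.6 -2.67 0 0 0 0;1 -2.6 -2.67 0 0 0 0", force=50)

```text
t: 1.15
eef_pos: [0.3956, 0.2568, 0.2313]
tool_rot: [-0.0, 0.134, 0.991, 0.0]
contact_force: [0.4, 1.2, 0.6]
gripper_width: 0.997
```

move_arm(commands="1 -2.6 -2.67 0 0 0 0;1 -2.6 -2.67 0 0 0 0;1 -2.6 -2.67 0 0 0 0;1 -2.6 -2.67 0 0 0 0;1 -2.6 -2.67 0 0 0 7;1 -2.6 -2.67 0 0 0 7;1 -2.6 -2.67 0 0 0 7;1 -2.6 -2.67 0 0 0 7;1 -2.6 -2.67 0 0 0 7;1 -2.6 -2.67 0 0 0 7;1 -2.6 -2.67 0 0 0 7;1 0 0 0 0 0 0")

```text
t: 2.15
eef_pos: [0.4987, -0.1311, 0.2316]
tool_rot: [0.001, 0.54, 0.841, -0.001]
contact_force: [-1.0, -0.8, 0.5]
gripper_width: 0.996
```

```bash
cat >> h.py <<'E'
def blob(img,hlo,hhi,smin,vmin,near,smax=255):
    hsv=cv2.cvtColor(img,cv2.COLOR_RGB2HSV); m=cv2.inRange(hsv,(hlo,smin,vmin),(hhi,smax,255)); m=cv2.morphologyEx(m,cv2.MORPH_OPEN,np.ones((3,3)))
    cs=[c for c in cv2.findContours(m,0,cv2.CHAIN_APPROX_NONE)[0] if cv2.contourArea(c)>150]
    return min(cs,key=lambda c:np.linalg.norm(c[:,0].mean(0)-near)) if cs else None
def rect(c,cm,z):
    P=ray(cv2.convexHull(c)[:,0].astype(float),*cm,z)[:,:2]; (x,y),(w,h),a=cv2.minAreaRect((P*1000).astype(np.float32))
    if w>h: w,h,a=h,w,a-90
    return np.round([x,y,w,h,a],1)   # a: world angle of width axis
E
python3 - <<'E'
from h import *
c=cam("wrist"); save("w1.png",c[0]); np.savez("w1.npz",img=c[0],K=c[1],R=c[2],p=c[3])
print(proj([[.61,-.134,.008],[.623,-.292,.008]],*c[1:]))
hsv=cv2.cvtColor(c[0],cv2.COLOR_RGB2HSV)
for X in proj([[.61,-.134,.008],[.623,-.292,.008]],*c[1:]).astype(int): 
    if 0<X[0]<640 and 0<X[1]<400: print(hsv[X[1],X[0]])
E
```

```text
[[401.28066647 204.94691112]
 [352.42842637 309.11014805]]
[ 22 151 247]
[ 12 144 248]
```

View pics/w1.png

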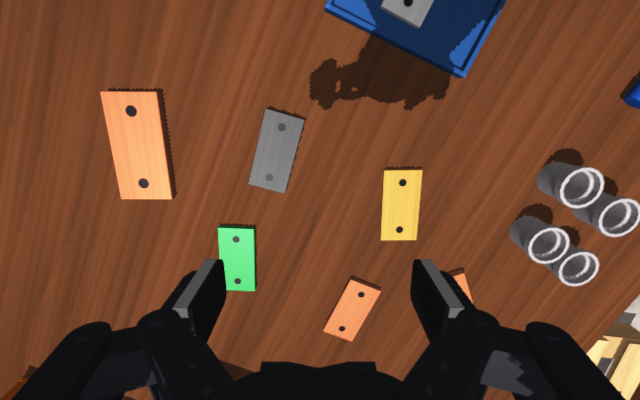

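The wrist view shows brass at (402,204) and the small copper at (352,309). Both are fully visible, so I'll measure them here and against the top view.

```bash
python3 - <<'E'
from h import *
W=np.load("w1.npz");T=np.load("top0.npz");S=np.load("scene0.npz"); g=lambda d:(d["K"],d["R"],d["p"])
for k,h,seeds in(("brass",(18,28,120,140),((402,204),(356,181),(265,198))),("cop",(8,15,132,190),((352,309),(419,177),(228,152)))):
    cc=[]
    for d,s in zip((W,T,S),seeds):
        c=blob(d["img"],*h,s); r=rect(c,g(d),.008); print(k,r)
        cc.append(proj([r[0]/1e3,r[1]/1e3,.008],*g(d))[0])
    for a,b,i,j in((W,T,0,1),(W,S,0,2)): print(tri(cc[i],g(a),cc[j],g(b)).round(4))
E
```

```text
brass [ 609.4 -135.4   45.    88.7   25.3]
brass [ 608.9 -135.7   45.2   90.2   25.4]
brass [ 610.6 -131.6   43.7   87.8   25.4]
[ 0.6089 -0.1354  0.0089]
[ 0.6101 -0.1354  0.0043]
cop [ 622.6 -296.    45.    89.6    0.8]
cop [ 6.213e+02 -2.956e+02  4.220e+01  8.940e+01  5.000e-01]
cop [ 623.4 -291.4   45.9   91.5    0.7]
[ 0.6213 -0.2949  0.0099]
[ 0.623  -0.2963  0.005 ]
```

move_arm(commands="1 -1.65 3.29 0 0 0 -0.4;1 -1.65 3.29 0 0 0 -0.4;1 -1.65 3.29 0 0 0 0;1 0 0 3.8 0 0 0;1 0 0 3.8 0 0 0;1 0 0 3.8 0 0 0;1 0 0 3.8 0 0 0;1 0 0 3.8 0 0 0;1 0 0 1 0 0 0;1 0 0 0 0 0 0;1 0 0 0 0 0 0")

```text
t: 3.12
eef_pos: [0.6123, -0.1238, 0.0321]
tool_rot: [0.0, 0.527, 0.85, 0.0]
contact_force: [0.5, -0.6, 0.4]
gripper_width: 0.998
```

```bash
cat > g.py <<'E'
from h import *
import sys
# usage: g.py x y z yaw_y(deg): tool-frame shift (cm) and remaining rz to target
o=bot.get_obs(); q=o["tool_rot"]; M=R.from_quat([q[1],q[2],q[3],q[0]]).as_matrix()
t=np.array(list(map(float,sys.argv[1:4]))); yw=np.degrees(np.arctan2(M[1,1],M[0,1]))
print("t",o["t"],"eef",o["eef_pos"].round(4),"yaw",yw.round(2),"zax",M[:,2].round(4),"F",np.round(o["contact_force"],1),"w",round(o["gripper_width"],3),"q",o["q"].round(2))
d=M.T@(t-o["eef_pos"])*100; print("shift cm",d.round(2),"rz",(yw-float(sys.argv[4])).round(2))
E
python3 g.py .609 -.135 0 25.4
```

```text
t 3.1167 eef [ 0.6123 -0.1238  0.0321] yaw 26.39 zax [ 4.e-04  1.e-04 -1.e+00] F [ 0.5 -0.6  0.4] w 0.998 q [-0.22  0.68  0.45  1.84 -0.43  0.71  0.93]
shift cm [-0.85 -0.79  3.21] rz 0.99
```

move_arm(commands="1 -0.85 -0.79 0 0 0 1;1 0 0 1.6 0 0 0;1 0 0 1.6 0 0 0;1 0 0 0 0 0 0;1 0 0 0 0 0 0;0 0 0 0 0 0 0;0 0 0 0 0 0 0;0 0 0 0 0 0 0;0 0 0 0 0 0 0;0 0 0 0 0 0 0;0 0 0 0 0 0 0;0 0 0 0 0 0 0")

```text
t: 4.12
eef_pos: [0.6092, -0.1354, 0.0007]
tool_rot: [0.001, 0.535, 0.845, 0.001]
contact_force: [-1.0, 1.4, 8.1]
gripper_width: 0.504
```

```bash
python3 g.py .609 -.135 0 25.4; python3 - <<'E'
from h import *
c=cam("wrist"); save("w2.png",c[0])
E
```

```text
t 4.1167 eef [ 0.6092 -0.1354  0.0007] yaw 25.34 zax [ 1.7e-03  2.0e-04 -1.0e+00] F [-1.   1.4  8.1] w 0.504 q [-0.18  0.73  0.42  1.85 -0.46  0.66  0.95]
shift cm [0.04 0.   0.07] rz -0.06
```

View pics/w2.png

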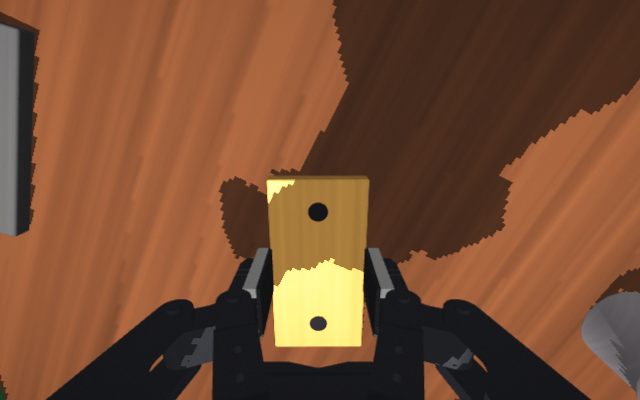

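Brass is held centrally between the pads, with its holes at (318,212) and (318,323). Next I lift it and go behind the aluminium plate for a close look.

move_arm(commands="0 0 0 -2 0 0 0;0 0 0 -4.1 0 0 0;0 0 0 -4.1 0 0 0;0 3.9 -0.38 -1 0 0 0;0 3.9 -0.38 -1 0 0 0;0 3.9 -0.38 -1 0 0 0;0 3.9 -0.38 0 0 0 0;0 3.5 -0.38 0 0 0 0;0 0 0 0 0 0 6.2;0 0 0 0 0 0 6.2;0 0 0 0 0 0 6.2;0 0 0 0 0 0 6.1", force=70)

```text
t: 5.17
eef_pos: [0.509, 0.0296, 0.1315]
tool_rot: [-0.0, 0.705, 0.709, 0.0]
contact_force: [-0.1, 0.0, -2.7]
gripper_width: 0.494
```

move_arm(commands="0 0 0 0 0 0 0;0 0 0 0 0 0 0")

```text
t: 5.33
eef_pos: [0.5091, 0.0293, 0.1313]
tool_rot: [-0.0, 0.702, 0.712, -0.0]
contact_force: [0.4, -0.7, -2.8]
gripper_width: 0.495
```

```bash
python3 g.py .51 .14 .1 0.7; python3 - <<'E'
from h import *
c=cam("wrist"); save("w3.png",c[0]); np.savez("w3.npz",img=c[0],K=c[1],R=c[2],p=c[3])
print(proj([.51,.086,.012],*c[1:]))
E
```

```text
t 5.3333 eef [0.5091 0.0293 0.1313] yaw 0.83 zax [-4.e-04 -2.e-04 -1.e+00] F [ 0.4 -0.7 -2.8] w 0.495 q [-0.72  0.4   0.67  2.07 -0.35  0.78  0.18]
shift cm [11.07  0.25  3.12] rz 0.13
[[320.021767   123.48624954]]
```

View pics/w3.png

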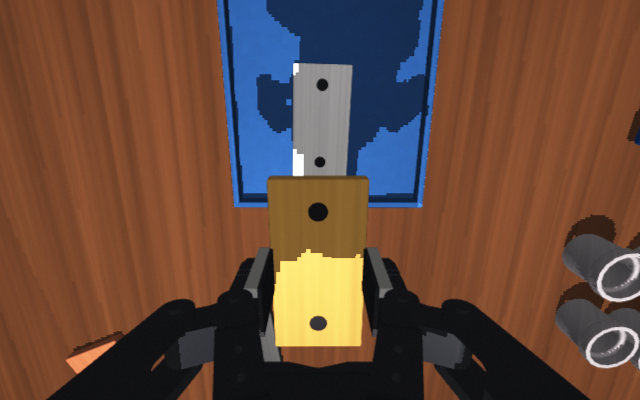

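The far end of the aluminium is at row 64, columns 293 to 352, and its holes are at (322,85) and (320,162). The held brass spans columns 268 to 368. I'll measure the aluminium's end and axis, and how the brass sits in the jaws.

```bash
python3 - <<'E'
from h import *
d=np.load("w3.npz"); g=(d["K"],d["R"],d["p"]); img=d["img"]; hsv=cv2.cvtColor(img,cv2.COLOR_RGB2HSV)
m=((hsv[...,1]<70)&(hsv[...,2]>80)).astype(np.uint8); m[:55]=0; m[175:]=0; m[:,:285]=0; m[:,360:]=0
c=max(cv2.findContours(m,0,cv2.CHAIN_APPROX_NONE)[0],key=cv2.contourArea); print("al",rect(c,g,.012))
def line(pts):
    vx,vy,x,y=cv2.fitLine(np.float32(pts),cv2.DIST_HUBER,0,.01,.01).ravel(); return x,y,vx,vy
rows=np.arange(75,165); Lf=[];Rt=[]
for r in rows:
    x=np.where(m[r])[0]; Lf.append((x.min()-.5,r)); Rt.append((x.max()+.5,r))
cols=np.arange(299,347); Tp=[(k,np.where(m[:,k])[0].min()-.5) for k in cols]
w=lambda P:ray(P,*g,.012)[:,:2]*1000
for n,P in(("L",Lf),("R",Rt),("T",Tp)): print(n,np.round(line(w(P)),3))
# holes
hm=(hsv[...,2]<60).astype(np.uint8)
for u,v,z in((322,85,.012),(320,162,.012),(318,212,.139),(318,323,.139)):
    n,lab,st,ce=cv2.connectedComponentsWithStats(hm[v-9:v+10,u-12:u+13]*1); i=lab[9,12]; p=ce[i]+[u-12,v-9]; print("hole",p.round(1),(ray(p,*g,z)[0]*1000).round(1),i,st[i,4])
T=np.load("top0.npz"); gt=(T["K"],T["R"],T["p"])
tm=cv2.cvtColor(T["img"],cv2.COLOR_RGB2GRAY)[208:230,248:290]
for s in((257,219),(281,219)):
    a=(cv2.cvtColor(T["img"],cv2.COLOR_RGB2GRAY)[s[1]-4:s[1]+5,s[0]-4:s[0]+5]); wgt=np.clip(200.-a,0,None); yy,xx=np.mgrid[-4:5,-4:5]; p=np.array([s[0]+(wgt*xx).sum()/wgt.sum(),s[1]+(wgt*yy).sum()/wgt.sum()])
    print("tophole",p.round(2),(ray(p,*gt,.012)[0]*1000).round(1))
    for v in((322,85),(320,162)): print("  tri",(tri(p,gt,np.array(v,float),g)*1000).round(1))
b=blob(img,15,28,100,60,(318,260)); print("brass",rect(b,g,.139))
E
```

```text
al [510.9  87.3  44.9  86.2  -0.6]
L [4.88064e+02 8.37810e+01 1.00000e-02 1.00000e+00]
R [5.33203e+02 8.89320e+01 1.40000e-02 1.00000e+00]
T [ 5.11752e+02  1.30435e+02  1.00000e+00 -1.60000e-02]
hole [322.   84.4] [511.  115.3  12. ] 1 101
hole [319.5 161.7] [510.1  55.2  12. ] 1 82
hole [317.6 211.5] [508.7  58.5 139. ] 1 281
hole [317.9 323.2] [509.7  -1.9 139. ] 1 158
tophole [255.74 218.05] [510.4 115.8  12. ]
  tri [510.6 115.3  13.2]
  tri [499.5  87.1 150.3]
tophole [279.6  218.78] [509.2  56.1  12. ]
  tri [ 526.7  100.  -194.7]
  tri [509.7  55.6  13.6]
brass [509.1  29.4  44.9  91.    0.9]
```

Aluminium: centre (510.6, 85.3) mm, top about 12 to 13 mm by triangulation, axis −0.8°. The brass sits within 0.5 mm of the TCP along the jaws. Its target centre is (511.3, 140.3).

move_arm(commands="0 3.72 0.13 0 0 0 0;0 3.72 0.13 0 0 0 0;0 3.72 0.13 0 0 0 0;0 0 0 4 0 0 1.6;0 0 0 4 0 0 0;0 0 0 0 0 -4.2 0;0 0 0 0 0 -4.2 0;0 0.22 0 1.48 0 0 0;0 0.22 0 1.48 0 0 0;0 0 0 0 0 0 0;0 0 0 0 0 0 0")

```text
t: 6.3
eef_pos: [0.5116, 0.1405, 0.021]
tool_rot: [0.051, 0.711, 0.7, -0.053]
contact_force: [-0.7, -0.5, -2.8]
gripper_width: 0.495
```

```bash
python3 g.py .5113 .1408 .0112 -0.8
```

```text
t 6.3 eef [0.5116 0.1405 0.021 ] yaw -0.89 zax [-0.0041 -0.1467 -0.9892] F [-0.7 -0.5 -2.8] w 0.495 q [-0.94  0.67  0.62  2.04 -0.4   0.64 -0.09]
shift cm [ 0.18 -0.03  0.97] rz -0.09
```

move_arm(commands="0 0.11 -0.03 0.6 0 0 0;0 0.03 0 0.15 0 0 0;0 0.02 0 0.1 0 0 0;0 0 0 0 0 0 0;0 0 0 0 0 0 0")

```text
t: 6.72
eef_pos: [0.512, 0.1411, 0.013]
tool_rot: [0.051, 0.711, 0.699, -0.052]
contact_force: [-0.0, 0.4, -3.1]
gripper_width: 0.499
```

move_arm(commands="0 0.01 0 0.1 0 0 0;0 0 0 0 0 0 0;0 0 0 0 0 0 0")

```text
t: 6.97
eef_pos: [0.5118, 0.1412, 0.0118]
tool_rot: [0.051, 0.711, 0.699, -0.052]
contact_force: [0.2, -0.4, -2.7]
gripper_width: 0.497
```

move_arm(commands="0 0.01 0 0.07 0 0 0;0 0 0 0 0 0 0;0 0 0 0 0 0 0")

```text
t: 7.22
eef_pos: [0.5119, 0.1412, 0.0113]
tool_rot: [0.051, 0.711, 0.699, -0.052]
contact_force: [-0.7, 0.7, 3.4]
gripper_width: 0.494
```

move_arm(commands="0 0 0 0.07 0 0 0;0 0 0 0 0 0 0;0 0 0 0 0 0 0")

```text
t: 7.47
eef_pos: [0.5119, 0.1411, 0.0111]
tool_rot: [0.051, 0.711, 0.699, -0.052]
contact_force: [-3.4, 0.5, 10.1]
gripper_width: 0.497
```

Contact at the predicted height. I release gently.

move_arm(commands="0.55 0 0 0 0 0 0;0.6 0 0 0 0 0 0;0.7 0 0 0 0 0 0;0.75 0 0 0 0 0 0;0.75 0 0 -1 0 0 0;0.75 0 0 -2 0 0 0;0.75 0 0 -4 0 0 0;0.75 0 0 -4 0 0 0;0.75 0 0 0 0 4.2 0;0.75 0 0 0 0 4.2 0;1 0 0 0 0 0 0")

```text
t: 8.38
eef_pos: [0.5127, 0.1544, 0.1211]
tool_rot: [-0.0, 0.715, 0.699, 0.002]
contact_force: [0.5, -1.0, 0.4]
gripper_width: 0.87
```

```bash
python3 g.py .622 -.296 .13 0.6; python3 - <<'E'
from h import *
c=cam("top"); save("t2.png",c[0][150:270,150:330].repeat(4,0).repeat(4,1)); g=c[1:]
d=cam("wrist"); save("w4.png",d[0])
b=blob(c[0],18,28,100,120,(246,218)); print(cv2.boundingRect(b),rect(b,g,.018))
E
```

```text
t 8.3833 eef [0.5127 0.1544 0.1211] yaw -1.24 zax [ 0.0023  0.0033 -1.    ] F [ 0.5 -1.   0.4] w 0.87 q [-0.94  0.46  0.68  2.03 -0.41  0.79 -0.04]
shift cm [-44.79  11.9   -1.02] rz -1.84
(228, 209, 36, 18) [510.7 140.7  42.7  87.4   0.6]
```

View pics/w4.png

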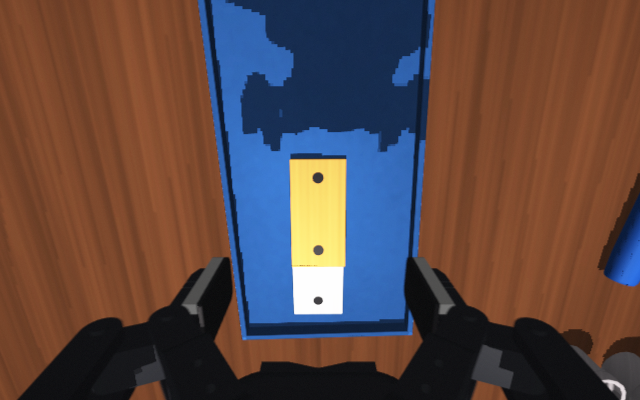

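Brass lies in line on the aluminium: its near edge is at row 266, its far end at row 157, and its holes are at (318,178) and (318,250). I'll measure where it sits.

```bash
python3 - <<'E'
from h import *
img,*g=cam("wrist"); hsv=cv2.cvtColor(img,cv2.COLOR_RGB2HSV)
def ctr(u,v):
    hm=(hsv[...,2]<90).astype(np.uint8)[v-9:v+10,u-12:u+13]; n,lab,st,ce=cv2.connectedComponentsWithStats(hm); i=lab[9,12]; return ce[i]+[u-12,v-9]
# tilted brass top: z=12+8+... ~ plane z(y)=.012+.0081 at y=.1304, slope -.147
for n,u,v in(("brF",318,178),("brN",318,250),("alN",318,300)):
    p=ctr(u,v); z=.012
    if n!="alN":
        z=.0185
        for _ in range(5): y=ray(p,*g,z)[0][1]; z=.0201-.147*(y-.1304)
    print(n,p.round(1),(ray(p,*g,z)[0]*1000).round(1))
b=blob(img,18,28,100,120,(318,210)).reshape(-1,2)
for n,v in(("far",b[:,1].min()),("near",b[:,1].max())):
    zz={"far":.012,"near":.025}[n]; print(n,v,(ray([318,v],*g,zz)[0]*1000).round(1))
E
```

```text
brF [318.1 178.8] [512.4 171.   14.1]
brN [319.1 249.7] [512.2 112.8  22.7]
alN [317.8 301.5] [510.   54.7  12. ]
far 160 [512.7 185.7  12. ]
near 267 [511.   97.9  25. ]
```

move_arm(commands="1 -3.74 1.0 -0.1 0 0 0;1 -3.74 1.0 -0.1 0 0 0;1 -3.74 1.0 -0.1 0 0 0;1 -3.74 1.0 -0.1 0 0 0;1 -3.74 1.0 -0.1 0 0 0;1 -3.74 1.0 -0.1 0 0 0;1 -3.74 1.0 -0.1 0 0 0;1 -3.74 1.0 -0.1 0 0 0;1 -3.74 1.0 -0.1 0 0 0;1 -3.74 1.0 -0.1 0 0 0;1 -3.74 1.0 -0.1 0 0 0;1 -3.0 0.5 0 0 0 0")

```text
t: 9.53
eef_pos: [0.6205, -0.2882, 0.1292]
tool_rot: [-0.0, 0.713, 0.701, -0.002]
contact_force: [-0.0, 0.9, 0.2]
gripper_width: 0.999
```

```bash
python3 g.py .622 -.296 .04 0.6; python3 - <<'E'
from h import *
img,*g=cam("wrist"); p=proj([.622,-.296,.008],*g)[0]; b=blob(img,8,15,120,120,p); print(p,rect(b,g,.008))
E
```

```text
t 9.5333 eef [ 0.6205 -0.2882  0.1292] yaw -0.93 zax [-0.0023 -0.0021 -1.    ] F [-0.   0.9  0.2] w 0.999 q [-0.08  0.68  0.64  1.65 -0.46  0.97  0.7 ]
shift cm [-0.76  0.18  8.92] rz -1.53
[320.06198691 199.39574848] [ 628.1 -258.5   30.4   52.2   50.3]
```

```bash
python3 - <<'E'
from h import *
img,*g=cam("wrist"); save("w5.png",img); p=proj([.622,-.296,.008],*g)[0].astype(int)
hsv=cv2.cvtColor(img,cv2.COLOR_RGB2HSV); print([hsv[p[1]+dy,p[0]+dx].tolist() for dx,dy in((0,0),(-30,0),(30,0),(0,-40),(0,40),(70,0),(-70,0))])
E
```

```text
[[18, 116, 253], [11, 166, 118], [11, 164, 123], [14, 129, 247], [18, 113, 253], [11, 165, 122], [11, 167, 133]]
```

View pics/w5.png

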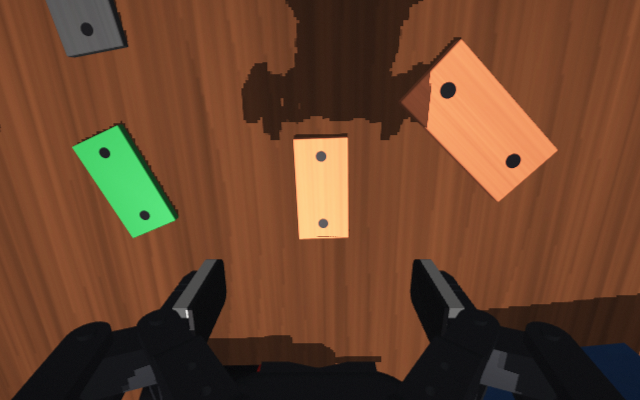

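The small copper is at (321,187), with holes at (321,156) and (323,223). The large copper and the green plate are clear of the finger paths.

```bash
python3 - <<'E'
from h import *
img,*g=cam("wrist")
b=blob(img,8,22,60,190,(321,187)); print(rect(b,g,.008))
for p in((320.5,156),(323,223.)): print((ray(p,*g,.008)[0]*1000).round(1))
E
python3 g.py .622 -.296 .03 0.6
```

```text
[ 622.5 -295.9   45.1   89.9    0.7]
[ 621.2 -263.1    8. ]
[ 622.2 -323.1    8. ]
t 9.6833 eef [ 0.619  -0.2889  0.1291] yaw -1.16 zax [-0.003  -0.0027 -1.    ] F [0.3 0.9 0.4] w 1.002 q [-0.08  0.67  0.64  1.65 -0.46  0.97  0.7 ]
shift cm [-0.68  0.35  9.91] rz -1.76
```

move_arm(commands="1 -0.7 0.35 2 0 0 -1.8;1 0 0 4 0 0 0;1 0 0 4 0 0 0;1 0 0 2 0 0 0;1 0 0 0.4 0 0 0;1 0 0 0 0 0 0;1 0 0 0 0 0 0")

```text
t: 10.27
eef_pos: [0.6241, -0.2925, 0.007]
tool_rot: [0.0, 0.701, 0.713, -0.0]
contact_force: [-0.1, 0.2, 0.8]
gripper_width: 0.996
```

```bash
python3 g.py .6225 -.296 .001 0.7
```

```text
t 10.2667 eef [ 0.6241 -0.2925  0.007 ] yaw 0.93 zax [ 5.e-04 -6.e-04 -1.e+00] F [-0.1  0.2  0.8] w 0.996 q [-0.01  0.82  0.53  1.68 -0.55  0.79  0.8 ]
shift cm [-0.35 -0.16  0.6 ] rz 0.23
```

move_arm(commands="1 -0.35 -0.16 0.6 0 0 0.2;1 0 0 0 0 0 0;1 0 0 0 0 0 0;0 0 0 0 0 0 0;0 0 0 0 0 0 0;0 0 0 0 0 0 0;0 0 0 0 0 0 0;0 0 0 0 0 0 0;0 0 0 0 0 0 0;0 0 0 0 0 0 0;0 0 0 0 0 0 0", force=70)

```text
t: 11.18
eef_pos: [0.622, -0.297, 0.0011]
tool_rot: [0.0, 0.703, 0.711, 0.0]
contact_force: [-1.7, 1.6, 5.1]
gripper_width: 0.495
```

```bash
python3 g.py .6225 -.296 .15 0.7
```

```text
t 11.1833 eef [ 0.622  -0.297   0.0011] yaw 0.64 zax [ 1.1e-03 -2.0e-04 -1.0e+00] F [-1.7  1.6  5.1] w 0.495 q [ 0.    0.83  0.53  1.69 -0.56  0.78  0.81]
shift cm [  0.09   0.07 -14.89] rz -0.06
```

move_arm(commands="0 0 0 -2 0 0 0;0 0 0 -4 0 0 0;0 0 0 -4 0 0 0;0 0 0 -3 0 0 0;0 3.83 -1.06 0 0 0 0;0 3.83 -1.06 0 0 0 0;0 3.83 -1.06 0 0 0 0;0 3.83 -1.06 0 0 0 0;0 3.83 -1.06 0 0 0 0;0 3.83 -1.06 0 0 0 0;0 3.83 -1.06 0 0 0 0;0 3.83 -1.06 0 0 0 0")

```text
t: 12.18
eef_pos: [0.5319, 0.0104, 0.1299]
tool_rot: [-0.0, 0.703, 0.711, -0.0]
contact_force: [0.7, -0.0, -4.0]
gripper_width: 0.494
```

move_arm(commands="0 3.83 -1.06 0 0 0 0;0 3.83 -1.06 0 0 0 0;0 0 0 0 0 0 1.4;0 0 0 0 0 0 0;0 0 0 0 0 0 0")

```text
t: 12.6
eef_pos: [0.5109, 0.0849, 0.1301]
tool_rot: [0.0, 0.711, 0.703, -0.0]
contact_force: [0.1, -0.7, -2.0]
gripper_width: 0.493
```

```bash
python3 g.py .5125 .1965 .06 -0.7; python3 - <<'E'
from h import *
c=cam("wrist"); img,*g=c; save("w6.png",img); np.savez("w6.npz",img=img,K=g[0],R=g[1],p=g[2])
print(proj([[.512,.184,.012],[.512,.142,.018]],*g).round())
E
```

```text
t 12.6 eef [0.5109 0.0849 0.1301] yaw -0.7 zax [-2.e-04 -5.e-04 -1.e+00] F [ 0.1 -0.7 -2. ] w 0.493 q [-0.84  0.42  0.7   2.06 -0.38  0.79  0.08]
shift cm [11.17  0.02  7.  ] rz 0.0
[[318.  66.]
 [318. 124.]]
```

View pics/w6.png

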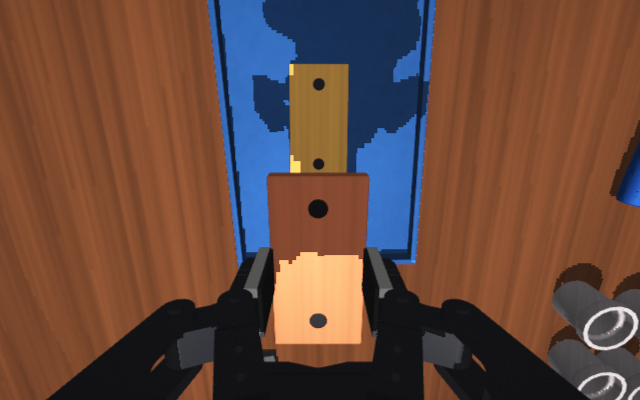

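The held copper has holes at (318,209) and (318,321). The brass far end is at row 64, with holes at (318,84) and (318,164).

```bash
python3 - <<'E'
from h import *
d=np.load("w6.npz"); g=(d["K"],d["R"],d["p"]); hsv=cv2.cvtColor(d["img"],cv2.COLOR_RGB2HSV); hm=(hsv[...,2]<70).astype(np.uint8)
H={}
for n,u,v in(("brF",318,84),("brN",318,164),("cF",318,209),("cN",318,321)):
    n_,lab,st,ce=cv2.connectedComponentsWithStats((hsv[v-9:v+10,u-12:u+13,2]<(95 if n=="cN" else 70)).astype(np.uint8)); p=ce[lab[9,12]]+[u-12,v-9]
    z=.1374 if n[0]=="c" else .0185
    if n[0]=="b":
        for _ in range(5): z=.0201-.147*(ray(p,*g,z)[0][1]-.1304)
    H[n]=ray(p,*g,z)[0]*1000; print(n,p.round(1),H[n].round(1))
print("br mid",(H["brF"]+H["brN"])/2,"cop mid",(H["cF"]+H["cN"])/2)
b=blob(d["img"],16,30,100,60,(318,120)).reshape(-1,2); print("far edge",(ray([318,b[:,1].min()-.5],*g,.0119)[0]*1000).round(1))
E
```

```text
brF [318.5  83.9] [512.5 171.2  14.1]
brN [318.3 163.6] [511.6 111.6  22.9]
cF [317.6 208.4] [511.3 115.4 137.4]
cN [317.7 320.5] [510.6  55.1 137.4]
br mid [512.04433722 141.40455426  18.48233059] cop mid [510.92874547  85.24200757 137.4       ]
far edge [512.3 185.6  11.9]
```

move_arm(commands="0 3.71 0.02 0 0 0 0;0 3.71 0.02 0 0 0 0;0 3.71 0.02 0 0 0 0;0 0 0 4 0 0 0;0 0 0 4 0 0 0;0 0 0 0 0 -4.2 0;0 0 0 0 0 -4.2 0;0 0.22 0 1.48 0 0 0;0 0.18 0 1.2 0 0 0;0 0 0 0 0 0 0;0 0 0 0 0 0 0")

```text
t: 13.57
eef_pos: [0.5132, 0.1942, 0.0227]
tool_rot: [0.051, 0.711, 0.699, -0.053]
contact_force: [0.0, 0.4, -2.3]
gripper_width: 0.492
```

```bash
python3 g.py .5127 .196 .0116 -0.8
```

```text
t 13.5667 eef [0.5132 0.1942 0.0227] yaw -0.93 zax [-0.0037 -0.1472 -0.9891] F [ 0.   0.4 -2.3] w 0.492 q [-1.03  0.7   0.65  1.99 -0.43  0.69 -0.15]
shift cm [ 0.34 -0.05  1.07] rz -0.13
```

move_arm(commands="0 0.26 -0.05 0.6 0 0 0;0 0.03 0 0.2 0 0 0;0 0.01 0 0.1 0 0 0;0 0 0 0 0 0 0;0 0 0 0 0 0 0")

```text
t: 13.98
eef_pos: [0.513, 0.198, 0.014]
tool_rot: [0.051, 0.71, 0.7, -0.052]
contact_force: [-0.2, 0.3, -3.3]
gripper_width: 0.493
```

move_arm(commands="0 0.01 0 0.1 0 0 0;0 0 0 0 0 0 0;0 0 0 0 0 0 0")

```text
t: 14.23
eef_pos: [0.5128, 0.198, 0.0128]
tool_rot: [0.051, 0.71, 0.701, -0.052]
contact_force: [-0.1, 0.3, -3.2]
gripper_width: 0.497
```

move_arm(commands="0 -0.2 0 0.03 0 0 0;0 0 0 0.06 0 0 0;0 0 0 0 0 0 0;0 0 0 0 0 0 0")

```text
t: 14.57
eef_pos: [0.5128, 0.1958, 0.0121]
tool_rot: [0.051, 0.71, 0.7, -0.052]
contact_force: [0.6, -0.7, -2.2]
gripper_width: 0.495
```

move_arm(commands="0 0.01 0 0.06 0 0 0;0 0 0 0 0 0 0;0 0 0 0 0 0 0")

```text
t: 14.82
eef_pos: [0.5128, 0.1959, 0.0116]
tool_rot: [0.051, 0.71, 0.701, -0.052]
contact_force: [-0.4, -0.8, -1.1]
gripper_width: 0.493
```

move_arm(commands="0 0 0 0.06 0 0 0;0 0 0 0 0 0 0;0 0 0 0 0 0 0")

```text
t: 15.07
eef_pos: [0.5129, 0.1959, 0.0115]
tool_rot: [0.051, 0.71, 0.7, -0.052]
contact_force: [-1.9, -0.2, 5.3]
gripper_width: 0.497
```

move_arm(commands="0 0 0 0.04 0 0 0;0 0 0 0 0 0 0;0 0 0 0 0 0 0")

```text
t: 15.32
eef_pos: [0.5129, 0.1959, 0.0114]
tool_rot: [0.051, 0.71, 0.7, -0.052]
contact_force: [-4.4, 0.5, 9.3]
gripper_width: 0.494
```

move_arm(commands="0.55 0 0 0 0 0 0;0.6 0 0 0 0 0 0;0.7 0 0 0 0 0 0;0.75 0 0 0 0 0 0;0.75 0 0 -1 0 0 0;0.75 0 0 -2 0 0 0;0.75 0 0 -4 0 0 0;0.75 0 0 -4 0 0 0;0.75 0 0 0 0 4.2 0;0.75 0 0 0 0 4.2 0;1 -3 0 -2 0 0 0;1 0 0 0 0 0 0")

```text
t: 16.32
eef_pos: [0.5142, 0.1757, 0.1428]
tool_rot: [0.001, 0.714, 0.7, 0.001]
contact_force: [1.8, -1.3, 0.7]
gripper_width: 0.987
```

```bash
python3 - <<'E'
from h import *
img,*g=cam("wrist"); s=cam("scene"); save("s7.png",cv2.hconcat([cv2.resize(img,(480,300)),cv2.resize(s[0][200:400,290:510],(319,300))]))
hsv=cv2.cvtColor(img,cv2.COLOR_RGB2HSV)
save("w7.png",img); np.savez("w7.npz",img=img,K=g[0],R=g[1],p=g[2])
for n,X in(("al",[.510,.0547,.012]),("brN",[.512,.112,.0229]),("cN",[.5125,.167,.0228]),("cF",[.5133,.226,.0141])):
    u,v=proj(X,*g)[0].round().astype(int); w=np.clip(130.-hsv[v-9:v+10,u-12:u+13,2],0,None); yy,xx=np.mgrid[-9:10,-12:13]
    if w.sum()==0: print(n,"none",u,v); continue
    p=np.array([u+(w*xx).sum()/w.sum(),v+(w*yy).sum()/w.sum()]); print(n,p.round(1),(ray(p,*g,X[2])[0]*1000).round(1))
print(bot.get_obs()["eef_pos"],bot.get_obs()["t"])
E
```

```text
al [315.9 304.1] [510.2  54.8  12. ]
brN [316.1 258.7] [511.7 111.6  22.9]
cN [315.8 200.3] [512.7 167.9  22.8]
cF [315.  128.9] [513.4 227.4  14.1]
[0.51327295 0.1804993  0.14079273] 16.4167
```

View pics/s7.png

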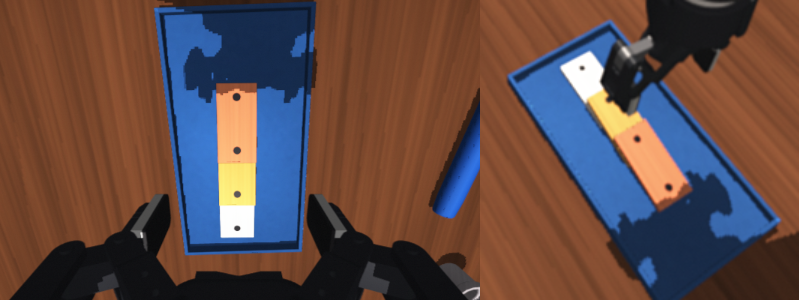

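The wrist view (left) shows all three shingles in line: aluminium, then brass, then copper on top, with the near hole of each lower plate exposed. The gripper is clear.

move_arm(commands="1 0 0 -3 0 0 0;1 0 0 0 0 0 0;1 0 0 0 0 0 0;1 0 0 0 0 0 0")

```text
t: 16.75
eef_pos: [0.5123, 0.1827, 0.169]
tool_rot: [-0.0, 0.711, 0.703, -0.0]
contact_force: [0.3, -0.0, -0.2]
gripper_width: 0.997
```

```bash
python3 -c "
from station import bot
print(bot.hand_in())"
```

```text
the job is handed in; nothing more can be done
None
```

The three plates are laid as shingles in the blue tray, and the job was handed in at about 16.8 s; no verdict came back. I set the brass plate on the aluminium, then the smallest copper plate on the brass. Each was held tilted 8.4° and lowered until it touched lightly (about 12 N at most) before I let go.

**Last checks**
- **Spacing:** from the wrist camera, the brass centre is about 56 mm past the aluminium's, and the copper's is 56–57 mm past the brass's. The target was 55 mm for each.
- **Alignment:** the plates are in line to within about 1–2 mm sideways.
- **Aluminium:** its near hole read the same position before and after, so it did not move.
- **Gripper:** it was clear of everything at hand-in.

**Not checked or disagreeing**
- **Lean:** I did not measure it after release. I inferred it from the tool's tilt and from the plates touching within about 0.5 mm of the height I had worked out.
- **Copper position before the grasp:** one reading, from hole positions I picked by eye, was about 3 mm off along its length. The outline measurements agreed with each other, so I used those.
- **Scene camera:** it gave positions up to 5 mm off the other two cameras and heights a few mm low, so I relied on the top and wrist views.

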